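Angle a profile past the post into the checking bay

ROBOT

A 6-joint arm with a two-finger parallel gripper is mounted at the origin on the work surface. World frame = base frame: x ahead of the robot, y to its left, z up, the work surface at z = 0. Lengths are in m, angles in rad, forces in N, time in s.
With the tool pointing down it reaches from about 0.275 to 0.875 m from the base axis. Payload 12.5 kg.
Tool frame: the origin (TCP) lies at the very end of the fingers, on their centre line; the grasp point (between the pads) lies 19 mm behind it; x points along the fingers, y is the direction in which the jaws open and shut, and the axes are right-handed (so a half turn about x gives the same grasp; the last joint's range is limited). The gripper opens to 85 mm and grips with 20 to 120 N. Pads are 22 mm wide; open, the fingers measure 114 mm over their backs; the gripper's body (76 mm by 85 mm) begins 54 mm behind the grasp point. The pads swing forward as they close: fully open they stand 13 mm farther back than shut.
Start: joints at [1.239, 0.351, 1.652, -0, 1.139, -0.085], TCP at [0.134, 0.533, 0.231] pointing down, gripper open.
Joint ranges: [-2.75, 2.75], [-0.79, 2.1], [0.01, 2.65], [-1.57, 4.71], [0.07, 3.14], [-2.87, 2.87]. Speed limits (rad/s): [2.22, 2.22, 2.79, 3.14, 3.14, 3.14].

INTERFACE

Orientations are given as a 3x3 rotation matrix whose columns are the frame's x, y, z axes.
In Python, from bench import manip gives the robot as it stands. Calls block until the motion is done:
- manip.move_ptp(position, orientation): joint-space move of the TCP to a pose.
- manip.move_l(position, attitude=None, max_speed=0.15): straight line of the TCP; attitude=None keeps the orientation; max_speed is the mean speed in m/s.
- manip.move_j(angles): joint-space move.
- manip.set_gripper(opening, effort=None): opening from 0.0 (shut) to 1.0 (fully open); effort is the grip in N (None keeps the last); returns when the fingers have stopped.
- manip.dwell(seconds).
- manip.inverse_kinematics(position, orientation): joint angles nearest the present ones, or None.
- manip.grab_frame(name): name is "scene" or "side" or "wrist"; returns (picture, depth): 400x640x3 uint8, red, green, blue; 400x640 float32, m along the optical axis (not along the pixel's ray), 0 where there is no reading.
- manip.get_calibration(name): a dict with "camera_matrix" (3x3 intrinsics, pixels), "R" (3x3) and "t" (3): a world point X has camera coordinates R X + t. Camera axes: x right, y down, z forward; pixel columns grow to the right and rows downward; lengths in m; the calibration is good to about 2 mm. A picture is of the moment at which its call begins: read the wrist's pose just before it. get_calibration takes no time and is no camera call; for the wrist camera it gives the pose at the moment of the call.
A pose or a line that the arm cannot do raises manip.Unreachable and nothing moves.
- manip.sign_off(): hands the job in, once; it reports no verdict.
Trained networks look in the newest picture that a camera, given by its name, has taken for a name from the list of things; names that differ only in an ending like _2 or _b are one class to them, and where a whole thing is asked for, a point or a joint stands for the part that bears it (a point fixed in the world has none). Each returns a list of dicts, best first, with "confidence" (0 to 1); they miss things now and then, are a little off and sometimes report something else, mostly with a low value. They report only what shows in the picture. A call takes as long as a camera call. They do not tell look-alikes from the thing itself.
- manip.look_for(camera, name): "at" ([x, y, z] in m, in world coordinates, good to about 4 mm: the middle of the surface that is visible of it).
Readings, each from a call of its own:
- manip.current_time(): time.
- manip.current_qpos(): joint angles.
- manip.current_joint_vel(): joint speeds.
- manip.current_joint_torque(): joint torques, N m.
- manip.current_ee_pos(): TCP position.
- manip.current_tcp_rot(): TCP orientation.
- manip.current_force(): force on the tool from outside, world axes, zero at the start.
- manip.current_ft_torque(): the same for the moment, N m.
- manip.current_grip_width(): opening from 0.0 (shut) to 1.0 (fully open).
Only numpy, scipy, OpenCV 4.12 (cv2) and the standard library are available. Lean on these libraries where they do the work, as an engineer would, in place of code of your own. Each camera call takes 0.05 s, during which the arm holds its last target.

TASK

Push the aluminium profile into the bay of the checking fixture, using fingertip pushes only: angle it so that its left end (left and right as the robot sees them) goes in behind the upright post, then push the right end round until the profile lies between the two cheeks with its long side flat against the fence. Keep it flat on the bench, never lifting it, and leave the coil, the jar and the screwdriver where they are.

Things in the scene. Friction and masses are not known exactly. Their poses are not given: they have to be found in the camera images.
- profile: loose square aluminium profile with dark slots, 240 mm long, 40 x 40 mm in section, 0.28 to 0.56 kg, lying on the steel bench. Origin: centre of its underside; y runs along its length to the left end, z up. It starts on the robot's side of the bay, within 0.25 rad of parallel to the fence, its left end to the right (-y) of the post.
- left_end (a point): centre of the profile's left end face (+120 mm along the profile's y, 20 mm above its underside)
- right_end (a point): centre of the profile's right end face (-120 mm along the profile's y, 20 mm above its underside)
- fixture: fixed grey fixture: a fence 345 mm long with a cheek at each end reaching 45 mm towards the robot, all 40 mm high, 20 mm thick. The bay is the 305 mm recess between the cheeks, floored by the bench. Origin: on the bench, middle of the fence's inner face. x points into the fence, away from the robot; y left along it; cheek inner faces at y = +-152.5 mm. Turned up to 0.15 rad.
- post: fixed upright dark steel post, 20 mm in diameter, 46 mm tall, in front of the left half of the bay, its axis 73 to 78 mm from the fence's inner face and 65 to 80 mm left of the fixture's origin. Origin: on its axis at the bench. The gap from it to the right cheek is shorter than the profile, which cannot go in broadside.
- coil: bystander: red square bobbin with copper winding, 50 x 50 x 50 mm, standing on the bench to the right of the fixture; origin at the centre of its underside
- jar: bystander: closed jar, 60 mm in diameter, 85 mm tall, left of the work; origin at the centre of its underside
- screwdriver: bystander: screwdriver lying on the bench to the left of the fixture
Things that resemble listed ones, but are neither listed nor needed, are in the scene too. Of the things shaped like the profile, the aluminium one is meant.

How it is judged:
By the outcome, as a careful person would: the job done as asked, in the order asked, and still so for the second after the job is handed in, with the robot touching nothing.
It also fails if it takes over 72 s, if anything falls off the work surface, if the arm or the gripper's body presses on something with over 40 N, if the wrist force passes 120 N, or if a joint passes its speed limit or range.

## Working session

There is one attempt and no reset: what is moved stays moved. The work goes in short steps, each a Python script; the robot and the scene stay as the last script left them, time stands still between calls to the robot, and variables do not carry over. Pictures are saved under pics/ and viewed, and the job is handed in when it is done.

```bash
mkdir -p pics; ls
python3 - <<'E'
from bench import manip
import cv2
for n in ["scene","side"]:
    p,d=manip.grab_frame(n); cv2.imwrite(f"pics/{n}0.png",p[:,:,::-1])
    c=manip.get_calibration(n); print(n,c)
    for o in ["profile","left_end","right_end","fixture","post","coil","jar","screwdriver"]:
        print(o,[( [round(float(v),3) for v in r["at"]],round(r["confidence"],2)) for r in manip.look_for(n,o)])
print(manip.current_time(), manip.current_tcp_rot())
E
```

```text
pics
scene {'camera_matrix': array([[396.36362135,   0.        , 324.68276701],
       [  0.        , 396.36362135, 195.90739624],
       [  0.        ,   0.        ,   1.        ]]), 'R': array([[ 0.82508966,  0.56484592, -0.01327209],
       [ 0.32057248, -0.48735595, -0.81222993],
       [-0.46525299,  0.66590785, -0.58318641]]), 't': array([-0.48900364, -0.07067193,  1.11467891])}
profile [([0.327, -0.188, 0.036], 0.96), ([0.361, 0.108, 0.035], 0.85), ([0.519, -0.133, 0.043], 0.66)]
left_end [([0.363, 0.105, 0.036], 0.97), ([0.519, -0.133, 0.04], 0.7), ([0.322, -0.184, 0.037], 0.64)]
right_end [([0.519, -0.135, 0.041], 0.93), ([0.329, -0.188, 0.035], 0.76), ([0.366, 0.109, 0.035], 0.65)]
fixture [([0.697, -0.05, 0.032], 0.89), ([0.518, -0.133, 0.041], 0.57)]
post [([0.6, 0.075, 0.022], 0.71)]
coil [([0.728, -0.232, 0.048], 0.81)]
jar [([0.491, 0.347, 0.053], 0.7)]
screwdriver [([0.662, 0.399, 0.018], 0.92), ([0.52, -0.136, 0.039], 0.38)]
side {'camera_matrix': array([[492.37487305,   0.        , 318.3089323 ],
       [  0.        , 492.37487305, 197.33451562],
       [  0.       
[... 225 characters left out ...]
.13040412])}
profile [([0.344, 0.1, 0.044], 0.98), ([0.505, -0.13, 0.039], 0.78), ([0.308, -0.196, 0.043], 0.7), ([0.685, 0.011, 0.031], 0.16)]
left_end [([0.31, -0.197, 0.04], 0.94), ([0.343, 0.102, 0.04], 0.94), ([0.71, -0.231, 0.053], 0.18)]
right_end [([0.307, -0.198, 0.039], 0.91), ([0.346, 0.099, 0.038], 0.8), ([0.501, -0.135, 0.036], 0.69)]
fixture [([0.686, 0.011, 0.031], 0.97)]
post [([0.599, 0.076, 0.018], 0.62)]
coil [([0.711, -0.231, 0.05], 0.68)]
jar [([0.476, 0.348, 0.056], 0.97)]
screwdriver [([0.658, 0.408, 0.015], 0.7)]
0.9 [[ 1.62208055e-05  2.44297197e-01  9.69700407e-01]
 [-3.60488475e-05  9.69700407e-01 -2.44297197e-01]
 [-9.99999999e-01 -3.09938848e-05  2.45359541e-05]]
```

View pics/scene0.png

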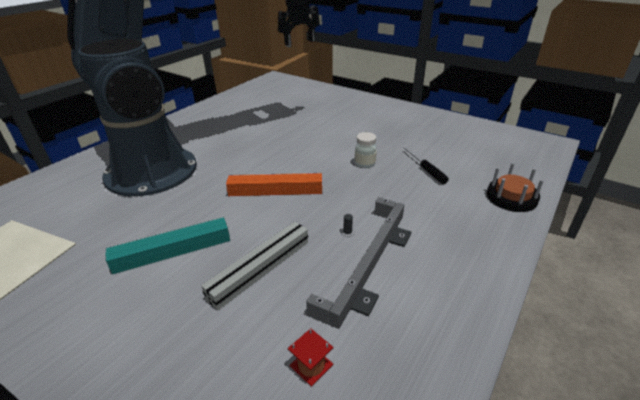

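View pics/side0.png

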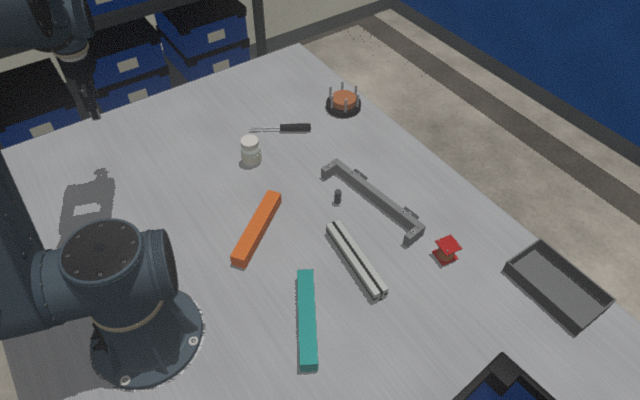

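Candidates shaped like the profile are orange at scene (275,184), teal at (168,245), and silver with dark slots at (255,262). The silver slotted one fits "aluminium with dark slots". I'll confirm it in a crop and measure with depth.

```bash
cat > h.py <<'E'
from bench import manip
import cv2, numpy as np
def cloud(n):
    p,d=manip.grab_frame(n); c=manip.get_calibration(n); K=c["camera_matrix"]
    v,u=np.mgrid[:400,:640]
    P=np.stack([(u-K[0,2])/K[0,0]*d,(v-K[1,2])/K[1,1]*d,d],-1)
    X=(P-c["t"])@c["R"]; X[d==0]=np.nan
    return p,X
def topview(X,p,x0=.25,x1=.85,y0=-.4,y1=.4,s=1000):
    im=np.zeros((int((x1-x0)*s),int((y1-y0)*s),3),np.uint8)
    m=np.isfinite(X[...,2])
    r=((x1-X[...,0])*s); c=((y1-X[...,1])*s)
    m&=(r>=0)&(r<im.shape[0]-1)&(c>=0)&(c<im.shape[1]-1)
    for dr in (0,1):
        for dc in (0,1):
            im[r[m].astype(int)+dr,c[m].astype(int)+dc]=p[m]
    return im
def profrect(X,cx,cy,R=.16,zlo=.03,zhi=.055):
    m=(X[...,2]>zlo)&(X[...,2]<zhi)&(np.hypot(X[...,0]-cx,X[...,1]-cy)<R)
    n,l=cv2.connectedComponents(m.astype(np.uint8))
    best=max(range(1,n),key=lambda i:(l==i).sum())
    Q=X[l==best][:,:2].astype(np.float32)
    return cv2.minAreaRect(Q*1000),Q,X[l==best][:,2]
E
python3 - <<'E'
from h import *
for n in ["scene","side"]:
    p,X=cloud(n)
    if n=="scene": cv2.imwrite("pics/crop.png",cv2.resize(p[200:340,180:430,::-1],None,fx=3,fy=3))
    cv2.imwrite(f"pics/top_{n}.png",topview(X,p)[:,:,::-1])
    print(n,"bench z",np.nanmedian(X[250:280,450:480,2]) )
    r,Q,z=profrect(X,.51,-.132,.15); print(r,cv2.boxPoints(r).round(),len(Q),np.median(z))
    np.save(f"X_{n}.npy",X)
E
```

```text
scene bench z 0.0004527424080807782
((511.01007080078125, -111.68342590332031), (240.51351928710938, 42.66065216064453), 83.23054504394531) [[ 476. -229.]
 [ 518. -234.]
 [ 546.    5.]
 [ 504.   10.]] 2161 0.040118373464567446
side bench z -0.0015624279553627942
((510.1131896972656, -114.51815795898438), (243.0428466796875, 42.73442077636719), 83.12480163574219) [[ 474. -233.]
 [ 517. -238.]
 [ 546.    4.]
 [ 503.    9.]] 1373 0.03836247382677778
```

View pics/crop.png

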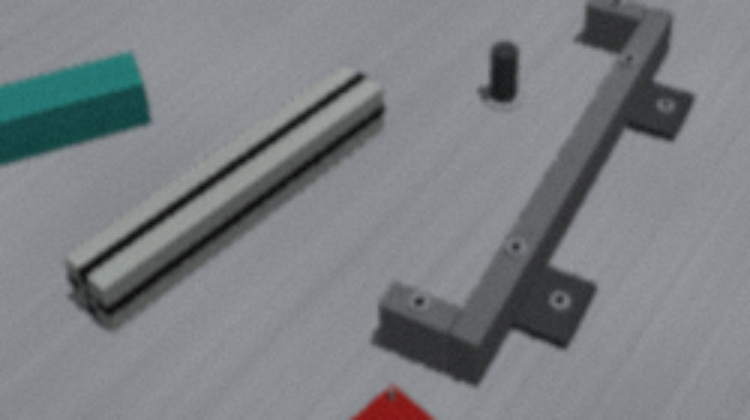

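View pics/top_scene.png

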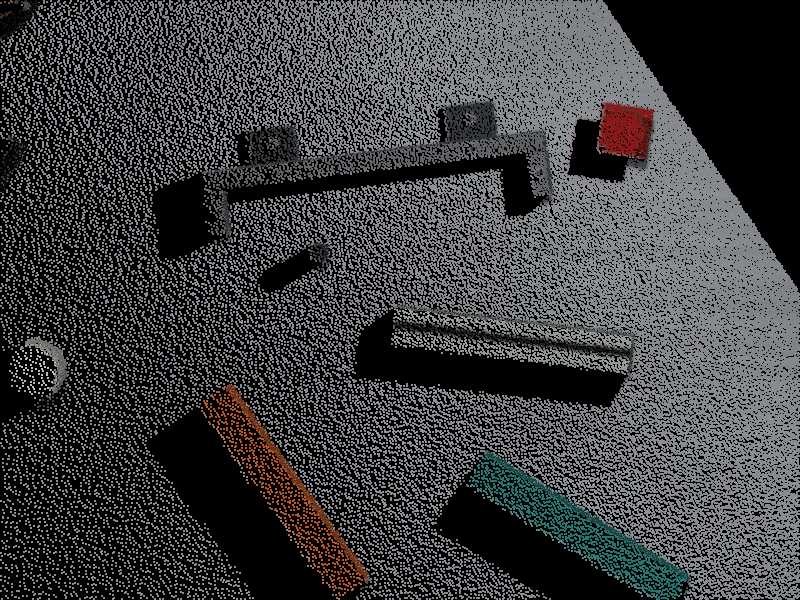

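Run:
```python
import numpy as np
for n in ["scene","side"]:
    X=np.load(f"X_{n}.npy").reshape(-1,3); X=X[np.isfinite(X[:,0])]
    # post
    m=(np.hypot(X[:,0]-.6,X[:,1]-.075)<.025)&(X[:,2]>.006)
    P=X[m]; print(n,"post",len(P),P.min(0),P.max(0)); t=P[P[:,2]>.042]; print(" top",len(t),t.mean(0) if len(t) else 0)
    # fixture top
    m=(X[:,0]>.58)&(X[:,0]<.78)&(abs(X[:,1])<.2)&(abs(X[:,2]-.04)<.005)&(np.hypot(X[:,0]-.6,X[:,1]-.075)>.03)&(np.hypot(X[:,0]-.72,X[:,1]+.232)>.05)
    F=X[m]; print(" fix",len(F),F.min(0),F.max(0))
    for y in np.arange(-.18,.2,.02):
        s=F[abs(F[:,1]-y)<.006]
        if len(s): print("  %.2f"%y, len(s), s[:,0].min().round(4),s[:,0].max().round(4))
```

```text
scene post 166 [0.58897348 0.07073189 0.00615304] [0.60793733 0.09156293 0.04757075]
 top 51 [0.5983671  0.08111378 0.04559944]
 fix 1738 [ 0.61559247 -0.15078543  0.03502546] [0.71954449 0.19656317 0.04483902]
  -0.14 233 0.6538 0.7195
  -0.12 69 0.6976 0.7179
  -0.10 63 0.693 0.7154
  -0.08 69 0.6921 0.7129
  -0.06 55 0.6902 0.7112
  -0.04 51 0.6885 0.7076
  -0.02 49 0.6851 0.7051
  -0.00 48 0.6827 0.7031
  0.02 43 0.6811 0.7
  0.04 42 0.6783 0.6985
  0.06 37 0.6763 0.6956
  0.08 38 0.6738 0.6935
  0.10 38 0.6699 0.6905
  0.12 39 0.6673 0.6884
  0.14 29 0.6665 0.6857
  0.16 31 0.6639 0.6834
  0.18 107 0.6156 0.6809
side post 90 [0.58521445 0.068847   0.00639102] [0.60488713 0.09115649 0.04857315]
 top 24 [0.59617512 0.0793166  0.04462179]
 fix 819 [ 0.6138797  -0.15300939  0.0350093 ] [0.71829195 0.19507213 0.04483233]
  -0.14 86 0.6522 0.7183
  -0.12 26 0.6944 0.7145
  -0.10 29 0.6923 0.7125
  -0.08 29 0.6887 0.7103
  -0.06 26 0.6851 0.7101
  -0.04 26 0.684 0.7062
  -0.02 25 0.6813 0.703
  -0.00 22 0.6811 0.7009
  0.02 22 0.6775 0.6966
  0.04 17 0.6743 0.6983
  0.06 21 0.675 0.6928
  0.08 20 0.6709 0.6888
  0.10 21 0.6682 0.6877
  0.12 19 0.6656 0.6851
  0.14 21 0.6629 0.6848
  0.16 18 0.6625 0.6816
  0.18 56 0.6155 0.6769
```

Run:
```python
import numpy as np,cv2
for n in ["scene","side"]:
    X=np.load(f"X_{n}.npy").reshape(-1,3); X=X[np.isfinite(X[:,0])]
    m=(X[:,0]>.58)&(X[:,0]<.78)&(X[:,1]>-.17)&(X[:,1]<.21)&(abs(X[:,2]-.04)<.005)&(np.hypot(X[:,0]-.6,X[:,1]-.075)>.03)&(np.hypot(X[:,0]-.72,X[:,1]+.232)>.05)
    F=X[m]
    r=cv2.minAreaRect((F[:,:2]*1000).astype(np.float32)); B=cv2.boxPoints(r); print(n,r,B.round(1).tolist())
    y=F[(abs(F[:,1]-.02)<.14)]; 
    A=np.polyfit(y[:,1],y[:,0],1)
    for k in range(5): 
        y=y[abs(y[:,0]-np.polyval(A,y[:,1]))<.013]; A=np.polyfit(y[:,1],y[:,0],1)
    psi=-np.arctan(A[0]); ex=np.array([np.cos(psi),np.sin(psi)]); ey=np.array([-ex[1],ex[0]])
    s=F[:,:2]@ey; t=y[:,:2]@ex
    mid=(np.percentile(s,.3)+np.percentile(s,99.7))/2; inner=np.median(t)-.010
    o=ex*inner+ey*mid
    print(" psi",psi,"origin",o,"len",s.max()-s.min(),"thick",np.percentile(t,[1,99]))
    for nm,q in [("post",X[(np.hypot(X[:,0]-.6,X[:,1]-.075)<.025)&(X[:,2]>.042)][:,:2].mean(0)),("prof",np.array([.5105,-.1135])),("profL",np.array([.525,.007])),("coil",np.array([.72,-.231]))]:
        print("  ",nm,((q-o)@ex).round(4),((q-o)@ey).round(4))
```

```text
scene ((667.5076293945312, 23.7330322265625), (65.4106216430664, 347.411376953125), 6.947093963623047) [[614.0, 192.1999969482422], [656.0999755859375, -152.6999969482422], [721.0, -144.6999969482422], [679.0, 200.10000610351562]]
 psi 0.122276146497137 origin [0.68073891 0.02451342] len 0.34744595663578126 thick [0.67787179 0.69754585]
   post -0.0749 0.0662
   prof -0.1858 -0.1162
   profL -0.1567 0.0016
   coil 0.0078 -0.2584
side ((666.4608764648438, 21.554183959960938), (67.09547424316406, 345.4966125488281), 6.508449077606201) [[613.5, 189.39999389648438], [652.7000122070312, -153.89999389648438], [719.4000244140625, -146.3000030517578], [680.2000122070312, 197.0]]
 psi 0.11852985757522852 origin [0.67745415 0.02269286] len 0.3455340462371263 thick [0.6746579  0.69658868]
   post -0.074 0.0658
   prof -0.1819 -0.1155
   profL -0.1532 0.0024
   coil 0.0122 -0.2569
```

```bash
cat >> h.py <<'E'
psi=.12; O=np.array([.679,.0236]); ex=np.array([np.cos(psi),np.sin(psi)]); ey=np.array([-ex[1],ex[0]])
def W(f,z): p=O+f[0]*ex+f[1]*ey; return np.array([p[0],p[1],z])
def Fx(w): d=np.asarray(w)[:2]-O; return np.array([d@ex,d@ey])
def ori(jaw_ang):  # jaw axis direction, world angle of horizontal jaw axis
    x=np.array([0,0,-1.]); y=np.array([np.cos(jaw_ang),np.sin(jaw_ang),0]); return np.c_[x,y,np.cross(x,y)]
def best(pos,ang):
    q0=manip.current_qpos(); b=None
    for a in (ang,ang+np.pi):
        q=manip.inverse_kinematics(pos,ori(a))
        if q is not None:
            d=np.abs(np.array(q)-q0).max()
            if b is None or d<b[0]: b=(d,a,np.array(q))
    return b
def look(tag,cx,cy,R=.15):
    for n in ["scene","side"]:
        p,X=cloud(n); cv2.imwrite(f"pics/{n}_{tag}.png",p[:,:,::-1])
        np.save(f"X_{n}.npy",X)
        m=(X[...,2]>.032)&(X[...,2]<.052)&(p.min(-1)>95)&(np.hypot(X[...,0]-cx,X[...,1]-cy)<R)
        k,l,st,_=cv2.connectedComponentsWithStats(m.astype(np.uint8))
        if k<2: continue
        Q=X[m][:,:2].astype(np.float32)
        r=cv2.minAreaRect(Q*1000); print(n,"c F",Fx(np.array(r[0])/1000).round(4),"size",np.round(r[1],1),"ang",round(r[2],1))
def st(): print("t",round(manip.current_time(),2),"F",np.round(manip.current_force(),1),"tcp",np.round(manip.current_ee_pos(),4))
E
python3 - <<'E'
from h import *
th=-.239; u=np.array([-np.sin(th),np.cos(th)]); n=np.array([u[1],-u[0]])
c0=np.array([-.184,-.116])
a=np.pi/2+psi+th
s0=c0-n*.061
b=best(W(s0,.15),a); print(b)
R=ori(b[1]); 
end=c0+n*(.098-.031)
print(W(s0,.1),W(end,.1), manip.inverse_kinematics(W(end,.012),R))
manip.move_ptp(W(s0,.15),R); st()
manip.move_l(W(s0,.02),max_speed=.15); manip.move_l(W(s0,.012),max_speed=.04); st()
mid=c0-n*.02
manip.move_l(W(mid,.012),max_speed=.08); st()
p,_=manip.grab_frame("scene"); cv2.imwrite("pics/p1.png",p[:,:,::-1])
E
```

```text
(np.float64(1.5724658058683811), 4.59338898038469, array([-3.33065462e-01,  3.05300057e-01,  1.95069608e+00, -4.44089210e-16,
        8.85596521e-01,  1.35673086e+00]))
[ 0.44964123 -0.10635097  0.1       ] [ 0.57673599 -0.12154704  0.1       ] [-2.86685507e-01  7.17079970e-01  1.67830228e+00 -4.44089210e-16
  7.46210399e-01  1.40311082e+00]
t 3.54 F [-0.2  0.2 -0.8] tcp [ 0.4498 -0.1059  0.1501]
t 4.91 F [-0.8  0.7 -0.1] tcp [ 0.4496 -0.1063  0.0119]
t 5.58 F [-0.1  0.6 -0.3] tcp [ 0.4902 -0.1112  0.0119]
```

View pics/p1.png

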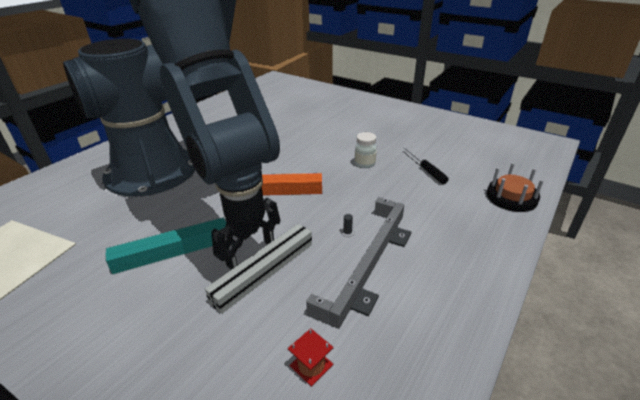

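The fingers straddle the profile's middle on the robot side, and its right end is now at (212,297), so it has moved a little as planned. I'll continue the broadside push.

Run:
```python
from h import *
th=-.239; u=np.array([-np.sin(th),np.cos(th)]); n=np.array([u[1],-u[0]])
c0=np.array([-.184,-.116])
end=c0+n*(.098-.031)
manip.move_l(W(end,.012),max_speed=.08); st()
back=end-n*.04
manip.move_l(W(back,.012),max_speed=.15); manip.move_l(W(back,.12),max_speed=.2)
c=W(c0+n*.098,0); look("p2",c[0],c[1],.14); st()
```

```text
t 6.87 F [ 0.1 -0.2  0.2] tcp [ 0.5768 -0.1216  0.0121]
scene c F [-0.0376 -0.1485] size [242.1 147.7] ang 83.5
side c F [-0.0398 -0.1556] size [235.1 149.3] ang 82.9
t 8.07 F [-0.3  0.1 -0.4] tcp [ 0.5364 -0.1166  0.1185]
```

View pics/scene_p2.png

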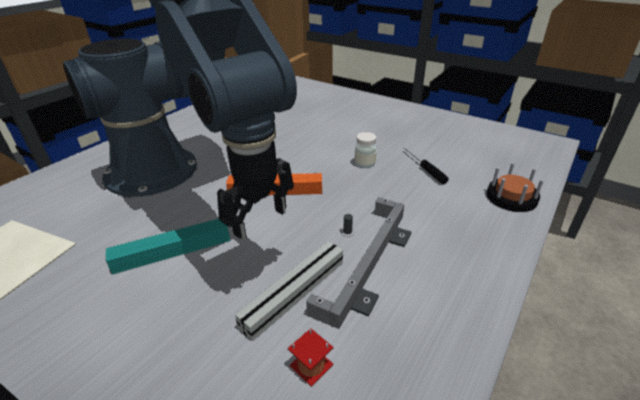

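View pics/side_p2.png

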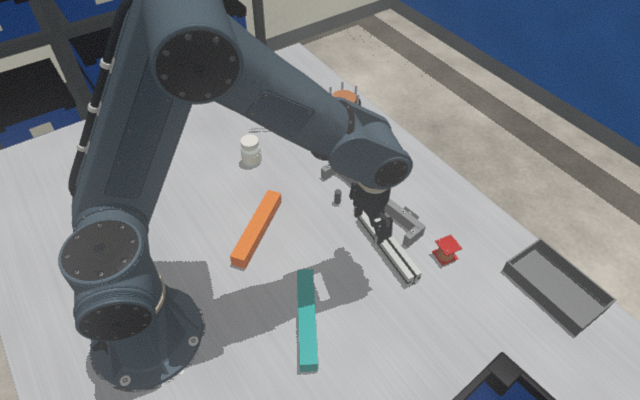

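Scene picture: the profile runs from (243,325) to (340,252), with its left end right of the post (348,223) and clear of the cheek and coil. My mask also picked up the fixture, so I'll re-measure with only the profile's component.

```bash
cat >> h.py <<'E'
def meas(X,p,cF,R=.15,thr=115):
    """profile pose in F: fit rect to bright top points near expected centre"""
    c=W(cF,0)
    m=(X[...,2]>.034)&(X[...,2]<.05)&(np.hypot(X[...,0]-c[0],X[...,1]-c[1])<R)
    k,l,s,_=cv2.connectedComponentsWithStats(m.astype(np.uint8),connectivity=4)
    # component with largest mean brightness*size
    i=max(range(1,k),key=lambda i:(p[l==i].mean(-1)>thr).sum())
    Q=X[l==i][:,:2]; Qf=np.array([Fx(q) for q in Q]).astype(np.float32)
    r=cv2.minAreaRect(Qf*1000); B=cv2.boxPoints(r)
    e=sorted([(np.linalg.norm(B[j]-B[(j+1)%4]),j) for j in range(4)])[-1][1]
    v=B[e]-B[(e+1)%4]; v=v if v[1]>0 else -v
    th=-np.arctan2(v[0],v[1])
    print("prof c",np.round(r[0],1),"size",np.round(r[1],1),"th",round(float(th),3),"n",len(Q))
    return np.array(r[0])/1000,th
E
python3 - <<'E'
from h import *
for n in ["scene","side"]:
    X=np.load(f"X_{n}.npy"); p=cv2.imread(f"pics/{n}_p2.png")
    meas(X,p,(-.089,-.139))
E
```

```text
prof c [ -89.1 -137.4] size [240.3  42.1] th -0.241 n 2396
prof c [-103.8 -192.5] size [132.4  43.2] th -0.239 n 682
```

Run:
```python
from h import *
th=-.239; u=np.array([-np.sin(th),np.cos(th)]); n=np.array([u[1],-u[0]])
c0=np.array([-.184,-.116])
end=c0+n*(.067+.0025); back=end-n*.025
manip.move_l(W(back,.012),max_speed=.2)
manip.move_l(W(end,.012),max_speed=.08)
manip.move_l(W(back,.012),max_speed=.15); manip.move_l(W(back,.13),max_speed=.25)
manip.set_gripper(.08)
c=np.array([-.089,-.1375])+n*.0025
s=c-u*.160
b=best(W(s,.13),psi+th); R=ori(b[1]); print(b[0],b[2])
manip.move_ptp(W(s,.13),R)
p,X=cloud("scene"); cv2.imwrite("pics/p3.png",p[:,:,::-1]); meas(X,p,c)
print(manip.current_grip_width())
manip.move_l(W(s,.02),max_speed=.15); st()
p,X=cloud("scene"); cv2.imwrite("pics/p3b.png",p[:,:,::-1])
```

```text
1.3465567469382071 [-5.17562179e-01  6.46165117e-01  1.44464608e+00 -4.44089210e-16
  1.05078145e+00  2.74303047e+00]
prof c [ -84.1 -137.7] size [242.1  42.1] th -0.237 n 2420
0.08105211209106485
t 13.06 F [-0.2 -0.6 -0.1] tcp [ 0.5912 -0.283   0.021 ]
```

View pics/p3b.png

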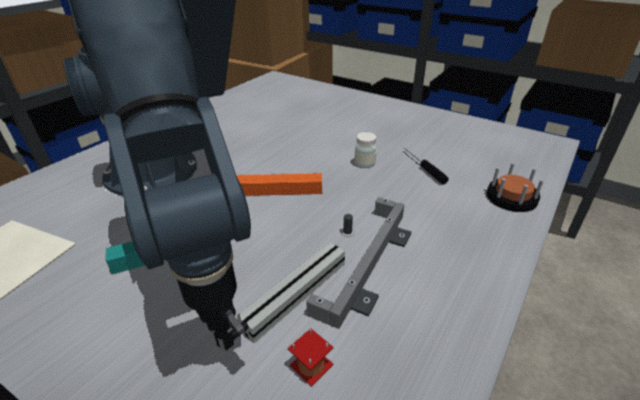

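The fingertips stand just off the right end at (228,338), and the profile is at the planned angle. Wrist joint 6 would run out during this push, so I'll use the half-turned grasp orientation.

Run:
```python
from h import *
th=-.239; u=np.array([-np.sin(th),np.cos(th)]); n=np.array([u[1],-u[0]])
c=np.array([-.0841,-.1377]); s=c-u*.160
x=manip.current_tcp_rot()[:,1]; a=np.arctan2(x[1],x[0])+np.pi; R=ori(a)
e=c+u*(.140-.131)
q=manip.inverse_kinematics(W(s,.1),R); q2=manip.inverse_kinematics(W(e,.02),R); print(q,q2)
if q is not None and q2 is not None and abs(q2[5])<2.8:
    manip.move_l(W(s,.10),max_speed=.25); manip.move_j(q); manip.move_l(W(s,.02),max_speed=.2)
    m=c+u*(.07-.131); manip.move_l(W(m,.02),max_speed=.08); st()
    p,X=cloud("scene"); cv2.imwrite("pics/p4.png",p[:,:,::-1]); meas(X,p,c+u*.07)
```

```text
[-5.14835630e-01  6.85962341e-01  1.45587663e+00 -4.44089210e-16
  9.99753684e-01 -3.95923565e-01] [-2.58868454e-01  7.49390823e-01  1.57948442e+00 -4.44089210e-16
  8.12717411e-01 -1.39956389e-01]
t 18.16 F [-0.2  1.2  0.4] tcp [ 0.6043 -0.1836  0.0195]
prof c [-67.5 -68.7] size [240.2  42.5] th -0.238 n 1629
```

View pics/p4.png

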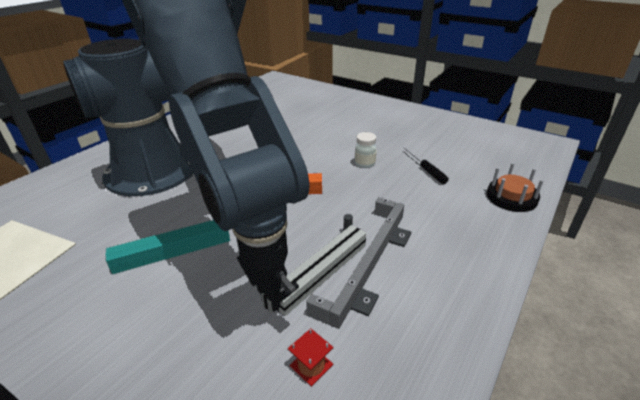

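The left end (360,235) is entering between the post (348,220) and the fence, with the angle unchanged at -0.238. Continuing.

Run:
```python
from h import *
th=-.239; u=np.array([-np.sin(th),np.cos(th)]); n=np.array([u[1],-u[0]])
c=np.array([-.0841,-.1377])
for k in (.105,.138):
    manip.move_l(W(c+u*(k-.131),.02),max_speed=.06); st()
e=c+u*(.138-.131-.03)
manip.move_l(W(e,.02),max_speed=.15)
manip.move_l(W(e,.12),max_speed=.25)
p,X=cloud("scene"); cv2.imwrite("pics/p5.png",p[:,:,::-1]); meas(X,p,c+u*.138);st()
```

```text
t 18.94 F [ 0.8 -0.   0.8] tcp [ 0.609  -0.1489  0.0201]
t 19.64 F [0.3 0.9 0.4] tcp [ 0.6128 -0.1159  0.0199]
prof c [-50.8  -1.9] size [242.3  41.9] th -0.242 n 1745
t 20.59 F [ 0.3  0.3 -0.1] tcp [ 0.6088 -0.1454  0.1194]
```

View pics/p5.png

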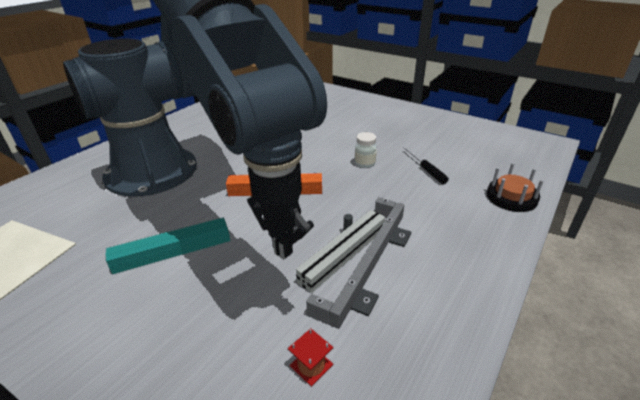

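Run:
```python
from h import *
y=-.090; s=np.array([-.145,y])
b=best(W(s,.12),psi+np.pi/2); R=ori(b[1]); print(b)
manip.move_ptp(W(s,.12),R); manip.move_l(W(s,.02),max_speed=.2); st()
for x in (-.095,-.075,-.062):
    manip.move_l(W((x,y),.02),max_speed=.06); st()
p,X=cloud("scene"); cv2.imwrite("pics/p6.png",p[:,:,::-1]); meas(X,p,(-.04,0))
```

```text
(np.float64(1.4058067092361703), 4.83238898038469, array([-2.35430898e-01,  4.94499936e-01,  1.74301494e+00, -4.44089210e-16,
        9.04077780e-01,  1.21536543e+00]))
t 22.51 F [0.  0.  0.3] tcp [ 0.5464 -0.0833  0.0207]
t 23.49 F [-0.  -0.1 -0.3] tcp [ 0.5953 -0.0771  0.02  ]
t 23.98 F [ 0.2 -0.2  0.4] tcp [ 0.6154 -0.0747  0.0199]
t 24.34 F [0.3 0.4 0.1] tcp [ 0.6284 -0.0731  0.0199]
prof c [-40.8   3. ] size [ 59.5 242.4] th 0.015 n 1806
```

View pics/p6.png

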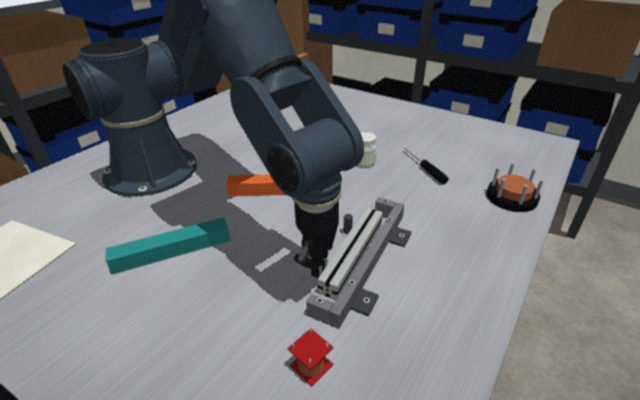

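The profile lies almost parallel to the fence, between the cheeks and behind the post (348,220), with a small gap left. Now I'll push at mid-length until it seats.

```bash
cat >> h.py <<'E'
def seat(y,x0,xmax,step=.002,fmax=10):
    x=x0
    manip.move_l(W((x,y),.02),max_speed=.06)
    while x<xmax:
        x+=step; manip.move_l(W((x,y),.02),max_speed=.03)
        f=manip.current_force(); fn=-(f[0]*ex[0]+f[1]*ex[1])
        if fn>fmax: break
    print("y",y,"x",round(x,4),"fn",round(float(fn),1),"tcpF",Fx(manip.current_ee_pos()).round(4),"t",round(manip.current_time(),1))
    return x
E
python3 - <<'E'
from h import *
manip.move_l(W((-.08,-.09),.02),max_speed=.15)
manip.move_l(W((-.085,.008),.02),max_speed=.15)
x=seat(.008,-.068,-.045)
manip.move_l(W((-.085,.008),.02),max_speed=.15)
manip.move_l(W((-.085,-.08),.02),max_speed=.15)
seat(-.08,x-.006,-.045)
manip.move_l(W((-.1,-.08),.02),max_speed=.15)
manip.move_l(W((-.16,-.08),.15),max_speed=.25)
for n in ("scene","side"):
    p,X=cloud(n); cv2.imwrite(f"pics/{n}_p7.png",p[:,:,::-1]); np.save(f"X_{n}.npy",X); meas(X,p,(-.02,0))
    cv2.imwrite(f"pics/crop_{n}.png",cv2.resize(p[170:330,280:440,::-1] if n=="scene" else p[140:260,300:450,::-1],None,fx=3.7,fy=3.7))
st()
E
```

```text
y 0.008 x -0.048 fn 11.0 tcpF [-0.0496  0.008 ] t 28.4
y -0.08 x -0.046 fn 19.1 tcpF [-0.0494 -0.0799] t 31.2
prof c [-9.2  0. ] size [ 60.8 295.5] th 0.002 n 2823
prof c [-11.1 -66.2] size [164.   63.3] th -0.006 n 694
t 32.53 F [-1.3 -0.4 -0.7] tcp [ 0.5297 -0.0747  0.1484]
```

View pics/crop_scene.png

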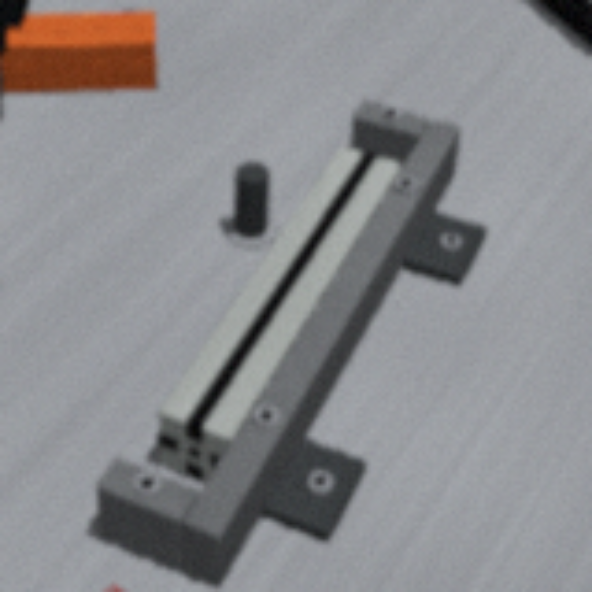

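View pics/crop_side.png

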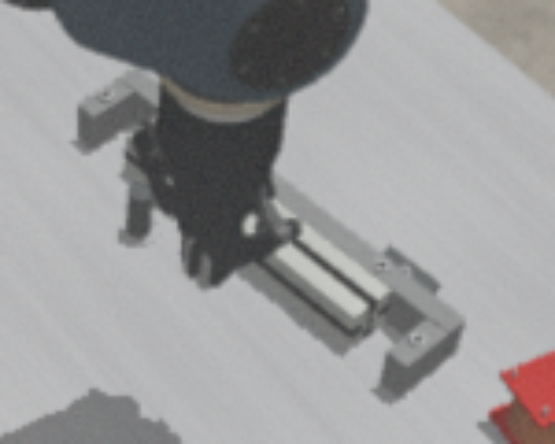

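Run:
```python
from h import *
manip.move_l(W((-.3,-.12),.2),max_speed=.25)
for n in ("scene","side"):
    p,X=cloud(n); cv2.imwrite(f"pics/{n}_p8.png",p[:,:,::-1]);
    m=np.isfinite(X[...,2])&(X[...,2]>.034)&(X[...,2]<.047)
    F=(X[m][:,:2]-O); F=np.c_[F@ex,F@ey]; b=p[m].mean(-1)
    rows=[]
    for y in np.arange(-.11,.115,.01):
        s=(abs(F[:,1]-y)<.005)&(F[:,0]>-.055)&(F[:,0]<.04)
        if s.sum()<8: continue
        rows.append((y,np.percentile(F[s,0],2),np.percentile(F[s,0],98)))
    r=np.array(rows); a=np.polyfit(r[:,0],r[:,1],1); c=np.polyfit(r[:,0],r[:,2],1)
    print(n,len(r),"front slope/off",a.round(4),"fence back",c.round(4),"depth front->fence back (60 expected)",((c-a)[1]*1000).round(1),"rel ang",(a-c)[0].round(4))
    s=(F[:,0]>-.035)&(F[:,0]<-.005); yy=np.sort(F[s,1]); g=np.diff(yy); i=np.where(g>.008)[0]; print([(yy[k].round(4),yy[k+1].round(4)) for k in i], yy[0],yy[-1])
    cv2.imwrite(f"pics/crop8_{n}.png",cv2.resize(p[170:330,280:440,::-1] if n=="scene" else p[140:260,300:450,::-1],None,fx=3.7,fy=3.7))
st()
```

```text
scene 23 front slope/off [-0.0014 -0.0375] fence back [-0.0034  0.0202] depth front->fence back (60 expected) 57.6 rel ang 0.0019
[(np.float64(-0.1514), np.float64(-0.1183)), (np.float64(0.1233), np.float64(0.1523)), (np.float64(0.174), np.float64(1.442))] -0.17241066934678298 1.4615144558247695
side 18 front slope/off [ 0.0453 -0.0375] fence back [0.0055 0.0177] depth front->fence back (60 expected) 55.2 rel ang 0.0399
[(np.float64(-0.2245), np.float64(-0.1743)), (np.float64(-0.153), np.float64(-0.1203))] -0.27360999099811856 0.05783993620893083
t 33.4 F [ 0.2  0.  -0. ] tcp [ 0.3963 -0.1311  0.1994]
```

View pics/crop8_side.png

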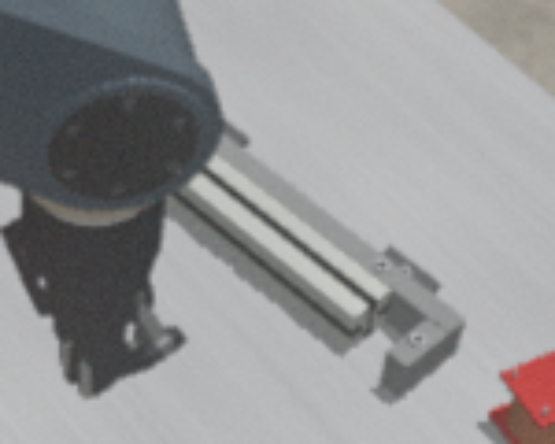

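View pics/scene_p8.png

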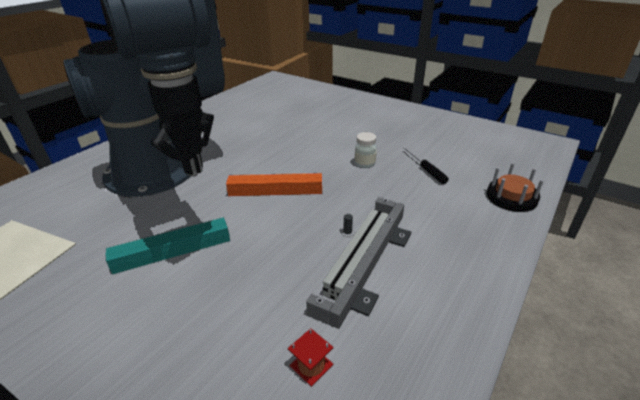

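Scene view: seated with a relative angle of 0.002 rad and about 30 mm to each cheek. The side view was blocked by the arm, so I'll clear it for one last check.

Run:
```python
from h import *
manip.move_l(W((-.3,-.12),.26),max_speed=.25)
manip.move_j([1.239,.351,1.652,0,1.139,-.085])
for n in ("side","scene"):
    p,X=cloud(n); cv2.imwrite(f"pics/{n}_p9.png",p[:,:,::-1])
    m=np.isfinite(X[...,2])&(X[...,2]>.034)&(X[...,2]<.047)
    F=(X[m][:,:2]-O); F=np.c_[F@ex,F@ey]
    r=[]
    for y in np.arange(-.11,.115,.01):
        s=(abs(F[:,1]-y)<.005)&(F[:,0]>-.055)&(F[:,0]<.04)
        if s.sum()>8 and not .04<y<.09: r.append((y,np.percentile(F[s,0],2),np.percentile(F[s,0],98)))
    r=np.array(r); a=np.polyfit(r[:,0],r[:,1],1); c=np.polyfit(r[:,0],r[:,2],1)
    print(n,len(r),a.round(4),c.round(4),"depth",((c-a)[1]*1000).round(1),"rel",(a-c)[0].round(4))
    for o in ("coil","jar","screwdriver"): print(o,[np.round(q["at"],3).tolist() for q in manip.look_for(n,o)[:1]])
cv2.imwrite("pics/c9.png",cv2.resize(cv2.imread("pics/side_p9.png")[140:260,300:450],None,fx=4,fy=4))
st()
```

```text
side 18 [-0.0018 -0.04  ] [-0.0026  0.0171] depth 57.2 rel 0.0009
coil [[0.711, -0.228, 0.053]]
jar [[0.474, 0.347, 0.06]]
screwdriver [[0.655, 0.411, 0.018]]
scene 18 [-0.0011 -0.0375] [-0.0035  0.0202] depth 57.7 rel 0.0025
coil [[0.726, -0.233, 0.05]]
jar [[0.491, 0.346, 0.05]]
screwdriver [[0.664, 0.402, 0.019]]
t 36.73 F [ 0.3 -0.6  1.3] tcp [0.1347 0.5331 0.231 ]
```

View pics/c9.png

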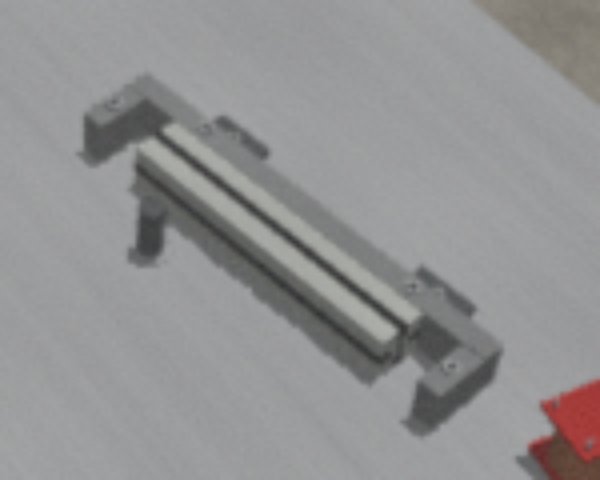

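The side crop shows the profile flat along the fence, between the cheeks and behind the post at (150,225). Signing off.

```bash
python3 -c "
from bench import manip
manip.sign_off()"
```

```text
the job is handed in; nothing more can be done
```

The aluminium profile is in the bay, lying flat against the fence between the two cheeks. I handed the job in at about 37 s.

1. **Lining up:** I pushed the silver slotted profile broadside towards the bay with both open fingertips, keeping its angle of about -0.24 rad to the fence.
2. **Left end in:** I slid it lengthwise from its right end, so the left end went in behind the post.
3. **Right end round:** I pushed the right end round, then seated the profile with pushes at mid-length and near the right end until the push force rose to 11 N and 19 N. The profile was only ever pushed.

**Last checks:**
- **Against the fence:** Both cameras put the profile within 0.003 rad of parallel. Its front face to the back of the fence measured 57–58 mm against the nominal 60 mm. I take the shortfall as edge-trimming in that measurement, and the enlarged views show no gap.
- **Between the cheeks:** There is about 30 mm of room at each end.
- **Coil, jar and screwdriver:** Each is where it started, to within detection noise.
- **Arm:** It is back at its start pose, touching nothing.

**Checks that failed or disagreed:**
- The first side-camera angle reading (0.04 rad) was wrong because the arm blocked the view. I repeated it with the arm clear.
- Some automatic rectangle fits merged the profile with the fixture, so I discarded them.
- One small corrective push moved the profile about 5 mm instead of the intended 2.5 mm. I allowed for this in the next step.

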